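# Seat the dummy radial engine on the model's firewall

### The arm

A 6-joint arm with a two-finger parallel gripper is mounted at the origin on the work surface. World frame = base frame: x ahead of the robot, y to its left, z up, the work surface at z = 0. Lengths are in m, angles in rad, forces in N, time in s.
With the tool pointing down it reaches from about 0.4 to 0.825 m from the base axis. Payload 7 kg.
Tool frame: the origin (TCP) lies at the very end of the fingers, on their centre line; the grasp point (between the pads) lies 19 mm behind it; z points along the fingers, y is the direction in which the jaws open and shut (so a half turn about z gives the same grasp; the last joint's range is limited). The gripper opens to 88 mm and grips with 3 to 60 N. Pads are 19 mm wide; open, the fingers measure 130 mm over their backs; the gripper's body (78 mm by 193 mm) begins 47 mm behind the grasp point.
Start: joints at [1.615, 0.359, 0.012, 0, -1.224, -0.288], TCP at [0.163, 0.655, 0.227] pointing down, gripper open.
Joint ranges: [-3.07, 3.07], [-1.43, 2.12], [-1.02, 1.25], [-3.03, 1.67], [-3.05, -0], [-3.03, 3.03]. Speed limits (rad/s): [2.39, 2.39, 3.01, 3.14, 3.14, 3.14].

### API

Orientations are given as a rotation vector (axis times angle).
In Python, from plant import r, sense, cams, nets gives the robot as it stands. Calls block until the motion is done:
- r.move_ptp(position, orientation): joint-space move of the TCP to a pose.
- r.servo_line(position, v=0.15, rotation=None): straight line of the TCP; rotation=None keeps the orientation; v is the mean speed in m/s.
- r.move_j(angles): joint-space move.
- r.set_gripper(opening, effort=None): finger opening in m; effort is the grip in N (None keeps the last); returns when the fingers have stopped.
- r.sleep(seconds).
- r.solve_ik(position, orientation): joint angles nearest the present ones, or None.
- sense(): the state.
- cams.capture(name): name is "side" or "top" or "wrist"; returns a dict with "img" (400x640x3 uint8, red, green, blue), "depth" (400x640 float32, m along the optical axis (not along the pixel's ray), 0 where there is no reading), "fx", "fy", "cx", "cy" (pixels), "D" ([k1, k2, p1, p2, k3] as OpenCV has them; the pictures are not rectified), "eye" and "rotation" of the camera in the world; the wrist camera has in their place "T_tool_cam" (4x4, takes a point from camera to tool coordinates, whose origin is the TCP and whose axes are the flange's). Camera axes: x right, y up, looking along -z (the intrinsics and any distortion apply to the point x, -y, -z); pixel columns grow to the right and rows downward; lengths in m; the calibration is good to about 2 mm. A picture is of the moment at which its call begins: read the wrist's pose just before it.
A pose or a line that the arm cannot do raises r.MotionError and nothing moves.
- r.hand_in(): hands the job in, once; it reports no verdict.
Trained networks look in the newest picture that a camera, given by its name, has taken for a name from the list of things; names that differ only in an ending like _2 or _b are one class to them, and where a whole thing is asked for, a point or a joint stands for the part that bears it (a point fixed in the world has none). Each returns a list of dicts, best first, with "p" (0 to 1); they miss things now and then, are a little off and sometimes report something else, mostly with a low value. They report only what shows in the picture. A call takes as long as a camera call.
- nets.trace(label, camera): "mask" (400x640 bool, what is visible of it).
- nets.pinpoint(label, camera): "centre" ([x, y, z] in m, in world coordinates, good to about 4 mm: a listed point, or the origin of a listed thing).
The state is a dict: "t": time; "joint_pos": joint angles; "joint_vel": joint speeds; "effort": joint torques, N m; "ee_pos": TCP position; "ee_rot": TCP orientation; "force": force on the tool from outside, world axes, zero at the start; "torque": the same for the moment, N m; "finger_gap": finger opening in m.
Only numpy, scipy, OpenCV 4.12 (cv2) and the standard library are available. Lean on these libraries where they do the work, as an engineer would, in place of code of your own. Each camera call takes 0.05 s, during which the arm holds its last target.

### The job

The model aircraft's fuselage nose stands nose-up on the bamboo tray with its dummy radial engine on top, not yet home: the notch in the rim of the engine's round back plate is turned away from the locating pin on the firewall. Push a cylinder round with your fingertip until the notch meets the pin, then press the crankcase gently down until the plate is fully home on the firewall, and take your hand away. Only push and press the engine, never lift or force it, and leave the other things on the tray where they are.

Things in the scene. Friction and masses are not known exactly. Their poses are not given: they have to be found in the camera images.
- engine: dummy five-cylinder radial engine lying axis-up, 150 mm across, 38 mm high, grey plastic with aluminium cylinders. Origin: on the axis, at the underside of its round back plate (5 mm thick, radius 75 mm); z up, x points from the axis to the notch. It turns on a stub with light friction (0.03 N m), stays where left, and does not sink by itself
- notch (a point): open notch in the rim of the engine's back plate, 11 mm wide, 14 mm deep (radially). The point: level with the plate's top, 72.5 mm from the axis, mid-width. The five cylinders lie radially above the plate like spokes, at +-36, +-108 and 180 degrees from the notch; each is 20 mm across, its axis 19 mm above the plate's underside, its outer end 64 mm from the engine's axis
- crankcase_face (a point): middle of the flat round top face (32 mm across) of the crankcase, on the engine's axis, 38 mm above the plate's underside and the engine's highest part: the place to press. Below the face the crankcase widens to 50 mm
- pin (a point): steel locating pin fixed on the level plywood firewall: an upright oblong peg with a rounded top, 7 mm wide, 20 mm long (along the radius), 9 mm high. It spans 64 to 84 mm from the engine's axis, so its outer 9 mm shows beyond the plate. The point: mid-width on its top, 72.5 mm from the axis, 9 mm above the firewall, 127 mm above the table
- engine_turn (a joint): turn of the engine about its upright axis: 0 = notch at the pin, positive = notch lies anticlockwise of the pin seen from above (rad). No end stops
- engine_press (a joint): how far the engine is pressed down on the stub (m): 0 at the start, 0.010 = fully home, the plate flat on the firewall and the pin standing up through the notch; negative = lifted. With the notch on the pin about 5 N moves it down, and it stays where it is left; off the pin, the plate meets the pin's top after 1 mm and pressing on only springs it
- tweezers: steel tweezers, 140 mm long, 9 mm high, lying on the tray; origin in the middle, underneath. Leave alone
- propeller: two-bladed wooden propeller, 213 mm long, 12 mm high, lying on the tray; origin under its hub. Leave alone
- clamp: small silver aluminium C-clamp, 105 mm long, 52 mm wide, 14 mm high, lying on the tray; origin in the middle, underneath. Leave alone
- dish: white ceramic dish, 90 mm across, 22 mm high, on the tray; origin in the middle, underneath. Leave alone
- glue: small yellow glue bottle, 30 mm across, 75 mm high, standing on the tray; origin in the middle, underneath. Leave alone

How it is judged:
By the outcome, as a careful person would: the job done as asked, in the order asked, and still so for the second after the job is handed in, with the robot touching nothing.
It also fails if it takes over 58 s, if anything falls off the work surface, if the arm or the gripper's body presses on something with over 40 N, if the wrist force passes 120 N, or if a joint passes its speed limit or range.

## Working session

There is one attempt and no reset: what is moved stays moved. The work goes in short steps, each a Python script; the robot and the scene stay as the last script left them, time stands still between calls to the robot, and variables do not carry over. Pictures are saved under pics/ and viewed, and the job is handed in when it is done.

```bash
ls; mkdir -p pics
python3 - <<'E'
from plant import r,sense,cams,nets
import cv2,numpy as np
s=sense();print(s['t'],s['ee_pos'],s['ee_rot'],s['force'],s['finger_gap'])
for c in ['side','top','wrist']:
    d=cams.capture(c);cv2.imwrite(f'pics/a_{c}.png',d['img'][:,:,::-1])
    print(c,d.get('eye'),d.get('rotation'),d.get('T_tool_cam'),d['fx'],d['cx'],d['cy'],d['D'])
    for n in ['engine','notch','crankcase_face','pin']:
        print(n,[(np.round(q['centre'],4),round(q['p'],2)) for q in nets.pinpoint(n,c)[:3]])
print(sense()['t'])
E
```

```text
pics
0.0 [0.16285709 0.6545431  0.22563312] [ 3.11658243e+00 -3.82020424e-01 -5.82436224e-05] [ 0.75672348 -0.28323223  0.32767448] 0.08768076144852734
side [0.47694073 0.69332421 0.69461878] [ 0.12179989 -1.300893   -2.72055467] None 433.17391051433856 314.76966253113665 199.50123076481566 [-0.10648345  0.          0.          0.          0.        ]
engine [(array([0.5359, 0.0177, 0.1284]), 0.92)]
notch [(array([ 0.5956, -0.0269,  0.1346]), 0.75)]
crankcase_face [(array([0.5409, 0.0148, 0.164 ]), 0.81)]
pin [(array([0.4656, 0.0056, 0.1255]), 0.83), (array([0.5407, 0.0149, 0.1654]), 0.53)]
top [0.52694296 0.04289156 1.04349413] [ 0.05715156 -0.05626593 -1.5957514 ] None 418.949559082154 321.602225144247 196.91595710640476 [-0.11366301  0.          0.          0.          0.        ]
engine [(array([0.5434, 0.0144, 0.1236]), 0.74)]
notch [(array([ 0.5994, -0.0309,  0.1339]), 0.55)]
crankcase_face [(array([0.5345, 0.0241, 0.1673]), 0.84), (array([0.5626, 0.2048, 0.0199]), 0.44)]
pin [(array([0.4671, 0.0127, 0.1278]), 0.91)]
wrist None None [[-1.61575244e-04  9.69343749e-01  2.45708505e-01  6.61916006e-02]
 [ 9.99999866e-01  2.77598567e-04 -4.37564069e-04 -8.73414933e-05]
 [-4.92358324e-04  2.45708402e-01 -9.69343664e-01 -1.58445788e-01]
 [ 0.00000000e+00  0.00000000e+00  0.00000000e+00  1.00000000e+00]] 298.01671887028573 318.05110637217535 196.10368868388613 [-0.05005554  0.          0.          0.          0.        ]
engine []
notch []
crankcase_face []
pin []
0.75
```

View pics/a_top.png

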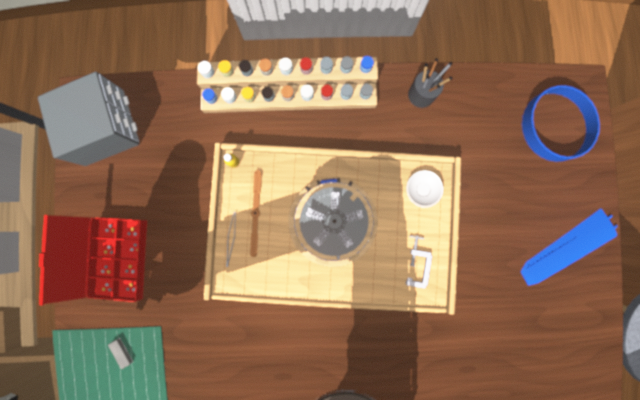

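View pics/a_side.png

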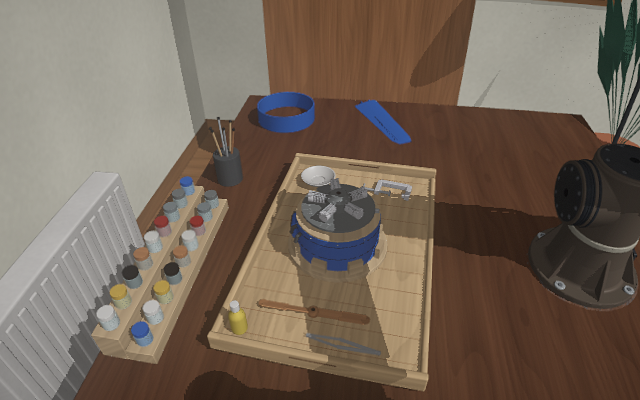

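```bash
cat > h.py <<'E'
from plant import r,sense,cams,nets
import cv2,numpy as np
from scipy.spatial.transform import Rotation as R
def down(th): # tool x axis at world angle th, z down
    c,s=np.cos(th),np.sin(th)
    return R.from_matrix(np.array([[c,s,0],[s,-c,0],[0,0,-1]])).as_rotvec()
def wcap():
    s=sense();d=cams.capture('wrist')
    T=np.eye(4);T[:3,:3]=R.from_rotvec(s['ee_rot']).as_matrix();T[:3,3]=s['ee_pos']
    d['T']=T@d['T_tool_cam'];return d
def proj(d,P):
    P=np.atleast_2d(P);q=(P-d['T'][:3,3])@d['T'][:3,:3]
    q=q*[1,-1,-1]
    K=np.array([[d['fx'],0,d['cx']],[0,d['fy'],d['cy']],[0,0,1.]])
    return cv2.projectPoints(q,np.zeros(3),np.zeros(3),K,np.array(d['D']))[0][:,0]
def ray(d,px,z):
    K=np.array([[d['fx'],0,d['cx']],[0,d['fy'],d['cy']],[0,0,1.]])
    u=cv2.undistortPoints(np.array(px,float).reshape(-1,1,2),K,np.array(d['D']))[:,0]
    v=np.c_[u[:,0],-u[:,1],-np.ones(len(u))]@d['T'][:3,:3].T
    o=d['T'][:3,3];return o+v*((z-o[2])/v[:,2])[:,None]
def rect(d,z,c,half=0.1,n=600):
    # top-down orthoview of plane z; x right, y up
    g=np.linspace(-half,half,n);X,Y=np.meshgrid(c[0]+g,c[1]-g)
    p=proj(d,np.c_[X.ravel(),Y.ravel(),np.full(X.size,z)]).reshape(n,n,2).astype(np.float32)
    return cv2.remap(d['img'],p[...,0],p[...,1],cv2.INTER_LINEAR)
E
python3 - <<'E'
from h import *
r.move_ptp([0.54,0.017,0.30],down(0.0)); s=sense();print(s['t'],s['ee_pos'],s['joint_pos'])
d=wcap();cv2.imwrite('pics/b_w.png',d['img'][:,:,::-1])
for n in ['engine','notch','crankcase_face','pin']:
    print(n,[(np.round(q['centre'],4),round(q['p'],2)) for q in nets.pinpoint(n,'wrist')[:3]])
cv2.imwrite('pics/b_r.png',rect(d,0.133,(0.54,0.017))[:,:,::-1])
for th in (-3,-2.5,-2,-1.5,-1,-.5,0,.5,1,1.5,2,2.5,3):
    q=r.solve_ik([0.54,0.017,0.2],down(th));print(th,None if q is None else np.round(q,2))
E
```

```text
3.3833 [0.54006738 0.01761032 0.2998337 ] [ 3.95418272e-01  9.55647284e-02 -1.65746434e-01 -5.63873303e-05
 -1.30971386e+00  1.17613330e+00]
engine [(array([0.5435, 0.0173, 0.1302]), 0.92)]
notch [(array([ 0.5988, -0.033 ,  0.1361]), 0.97), (array([ 0.4247, -0.18  ,  0.0215]), 0.66)]
crankcase_face [(array([0.5393, 0.0209, 0.1689]), 0.9)]
pin [(array([0.4716, 0.0144, 0.1263]), 0.88)]
-3 [ 0.39  0.16 -0.32  0.   -1.09 -1.82]
-2.5 [ 0.39  0.16 -0.32  0.   -1.09 -1.32]
-2 [ 0.39  0.16 -0.32  0.   -1.09 -0.82]
-1.5 [ 0.39  0.16 -0.32  0.   -1.09 -0.32]
-1 [ 0.39  0.16 -0.32  0.   -1.09  0.18]
-0.5 [ 0.39  0.16 -0.32  0.   -1.09  0.68]
0 [ 0.39  0.16 -0.32  0.   -1.09  1.18]
0.5 [ 0.39  0.16 -0.32  0.   -1.09  1.68]
1 [ 0.39  0.16 -0.32  0.   -1.09  2.18]
1.5 [ 0.39  0.16 -0.32  0.   -1.09  2.68]
2 None
2.5 [ 0.39  0.16 -0.32  0.   -1.09 -2.61]
3 [ 0.39  0.16 -0.32 -0.   -1.09 -2.11]
```

```bash
ls pics
```

```text
a_side.png
a_top.png
a_wrist.png
b_r.png
b_w.png
```

View pics/b_w.png

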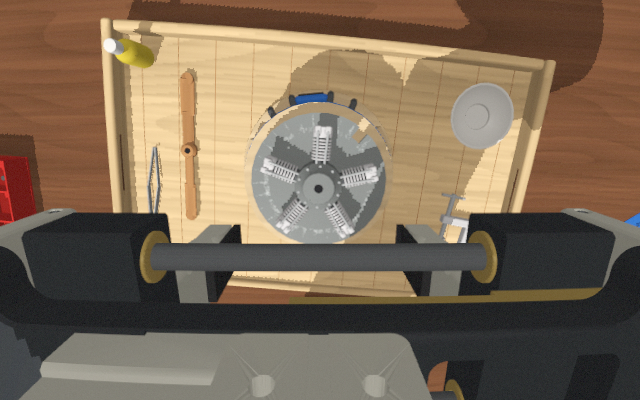

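View pics/b_r.png

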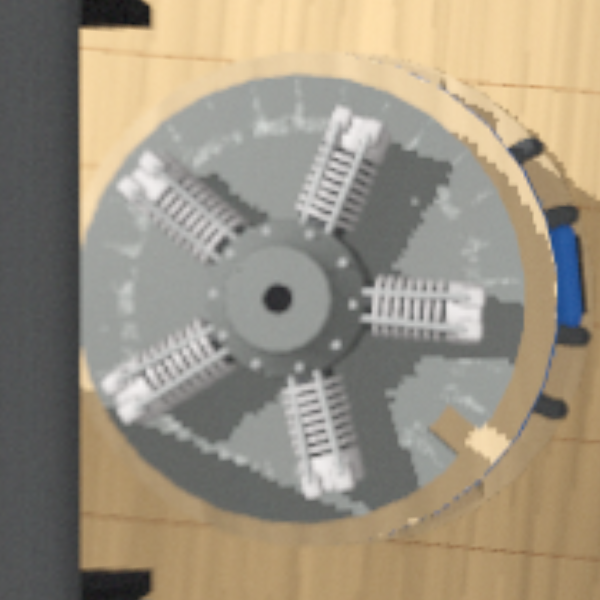

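Run:
```python
from h import *
r.move_ptp([0.54,0.017,0.28],down(-np.radians(165))); s=sense();print(s['t'],s['ee_pos'])
d=wcap();cv2.imwrite('pics/c_w.png',d['img'][:,:,::-1])
np.save('c.npy',d,allow_pickle=True)
for n in ['engine','notch','crankcase_face','pin']:
    print(n,[(np.round(q['centre'],4),round(q['p'],2)) for q in nets.pinpoint(n,'wrist')[:3]])
a=rect(d,0.133,(0.54,0.017),n=400);b=rect(d,0.127,(0.54,0.017),n=400)
cv2.imwrite('pics/c_r.png',np.hstack([a,b])[:,:,::-1])
```

```text
6.075 [0.54003043 0.01698022 0.2800365 ]
engine [(array([0.5419, 0.0186, 0.1256]), 0.75), (array([ 0.4286, -0.1808,  0.0241]), 0.46)]
notch [(array([ 0.5956, -0.033 ,  0.1344]), 0.62)]
crankcase_face [(array([0.539 , 0.0176, 0.1687]), 0.68), (array([0.4691, 0.014 , 0.1287]), 0.37)]
pin [(array([0.4709, 0.0176, 0.1275]), 0.71)]
```

View pics/c_r.png

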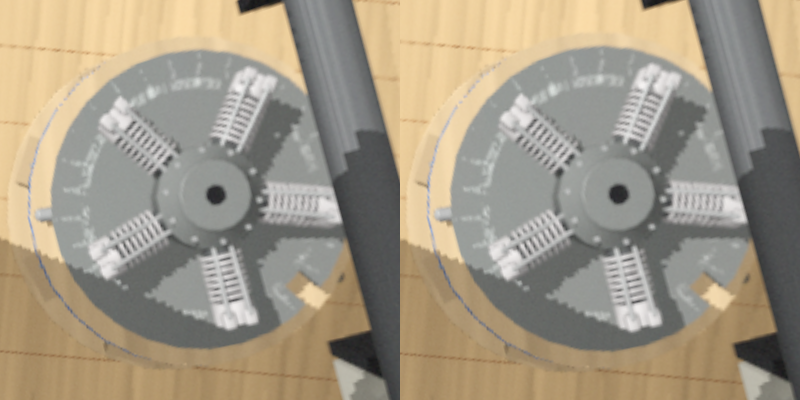

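```bash
cat >> h.py <<'E'
AX=np.array([0.541,0.0172])
def pose(a,t,rad=0.062,z=0.141):
    # finger at tangential offset t (ccw +) from cylinder axis at angle a (deg)
    a=np.radians(a);u=np.array([np.cos(a),np.sin(a)]);v=np.array([-u[1],u[0]])
    p=AX+rad*u+t*v
    return [p[0],p[1],z],down(a-np.pi/2)
E
python3 - <<'E'
from h import *
r.set_gripper(0.0,5)
p,o=pose(69,0.0265,z=0.21); r.move_ptp(p,o); s=sense();print(s['t'],s['ee_pos'],s['force'],s['finger_gap'],s['joint_pos'][5])
d=wcap();cv2.imwrite('pics/d_w.png',d['img'][:,:,::-1])
E
```

```text
9.8 [0.53852978 0.08454617 0.21010389] [-0.27354913  0.14922247  0.35015501] 0.0007069388868234791 0.688247531853838
```

View pics/d_w.png

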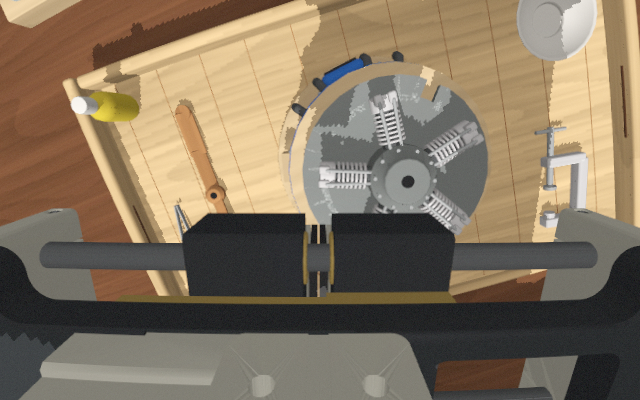

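Run:
```python
from h import *
p,o=pose(69,0.0265); r.servo_line(p,v=0.08); s=sense();print(s['t'],s['ee_pos'],s['force'])
d=cams.capture('side');cv2.imwrite('pics/e_s.png',cv2.resize(d['img'][120:320,220:460,::-1],None,fx=3,fy=3))
```

```text
10.8667 [0.53884148 0.0847082  0.1414904 ] [-0.03014265 -0.07992689  0.40634088]
```

View pics/e_s.png

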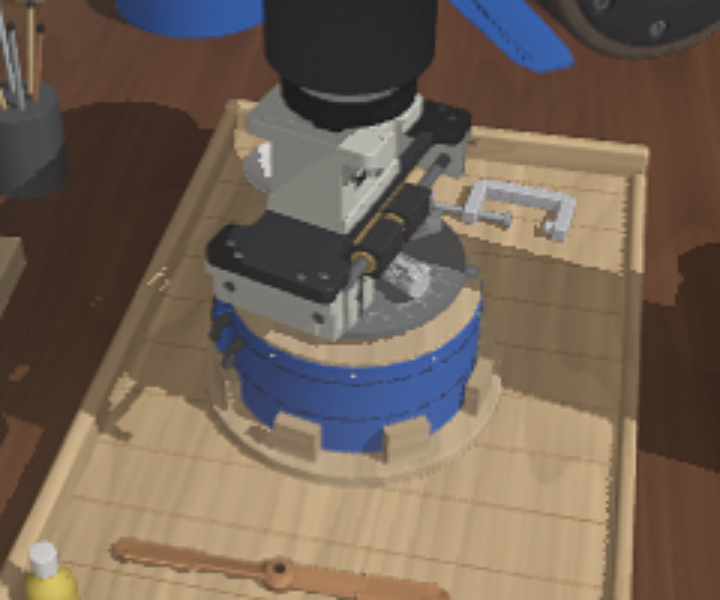

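Run:
```python
from h import *
p,o=pose(69,0.0195); r.servo_line(p,v=0.03,rotation=o); print(sense()['t'],sense()['force'])
for a in np.arange(63,-56,-6.):
    p,o=pose(a,0.0195); r.servo_line(p,v=0.06,rotation=o); s=sense()
    f=s['force']
    if np.linalg.norm(f)>6: print('stop',a,f);break
print(a,s['t'],s['ee_pos'],f,s['joint_pos'][5])
d=wcap();np.save('f.npy',d,allow_pickle=True);cv2.imwrite('pics/f_w.png',d['img'][:,:,::-1])
```

```text
11.3 [-0.9378893   0.06709465  0.83885267]
-51.0 16.6333 [ 0.59525777 -0.01857575  0.14104632] [-0.61120051  0.08419479  0.46410126] -1.1815879727337741
```

View pics/f_w.png

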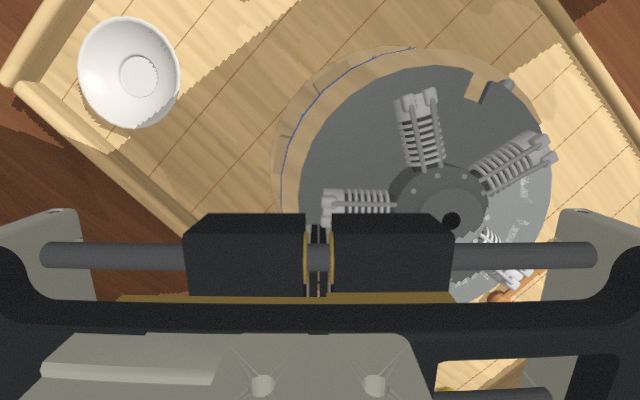

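Run:
```python
from h import *
d=np.load('f.npy',allow_pickle=True).item()
c=(0.475,0.02)
a=rect(d,0.133,c,half=0.035,n=400);b=rect(d,0.127,c,half=0.035,n=400)
cv2.imwrite('pics/f_r.png',np.hstack([a,b])[:,:,::-1])
cv2.imwrite('pics/f_r2.png',rect(d,0.133,(0.541,0.017),n=600)[:,:,::-1])
```

```text
(no output)
```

View pics/f_r.png

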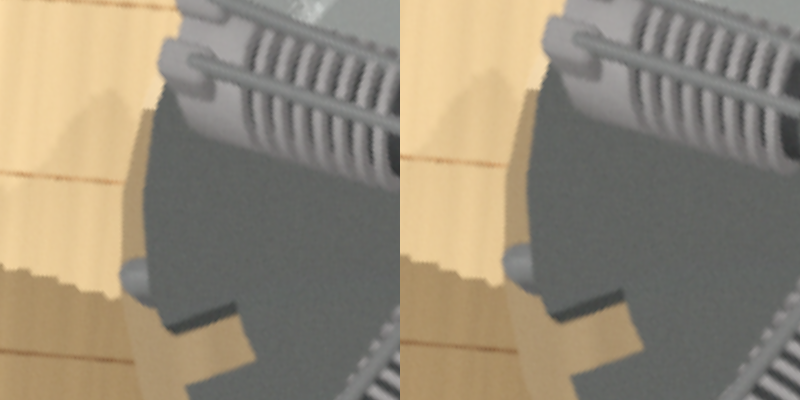

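View pics/f_r2.png

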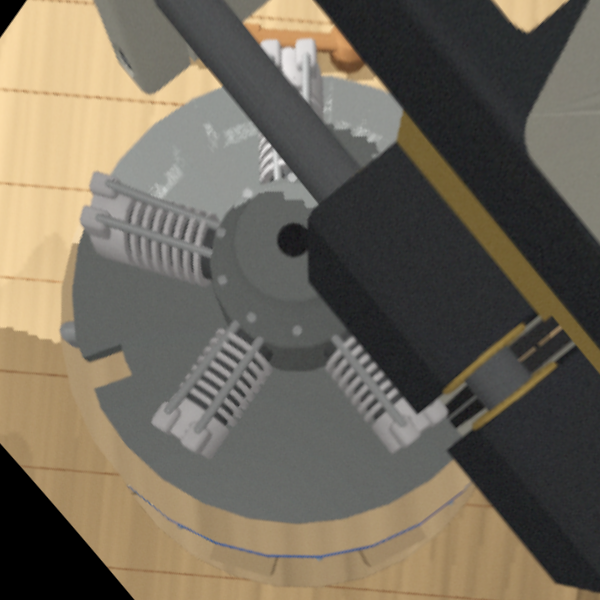

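```bash
cat > m.py <<'E'
from h import *
def look(n,c=(0.475,0.014)):
    d=wcap();np.save(n+'.npy',d,allow_pickle=True)
    a=rect(d,0.133,c,half=0.03,n=400);b=rect(d,0.127,c,half=0.03,n=400)
    cv2.imwrite(f'pics/{n}.png',np.hstack([a,b])[:,:,::-1])
E
python3 - <<'E'
from m import *
for a in (-55,-59,-62.):
    p,o=pose(a,0.0195); r.servo_line(p,v=0.03,rotation=o); s=sense();f=s['force']
    if np.linalg.norm(f)>6: print('stop',a,f);break
print(s['t'],s['ee_pos'],f)
look('g')
E
```

```text
17.55 [ 0.58736719 -0.02832728  0.14103419] [0.0049236  0.45652998 0.18283731]
```

View pics/g.png

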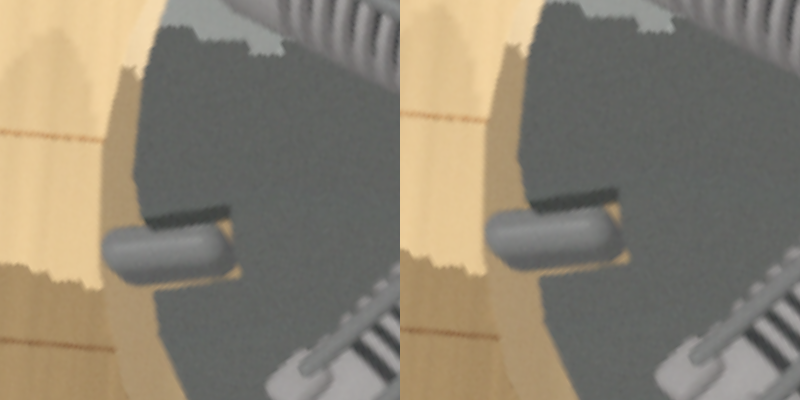

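Run:
```python
from m import *
for a in (-63.5,-64.7):
    p,o=pose(a,0.0195); r.servo_line(p,v=0.02,rotation=o); s=sense();f=s['force']
print(s['t'],s['ee_pos'],f)
look('h1')
d=np.load('h1.npy',allow_pickle=True).item()
q=proj(d,[[0.47,0.011,0.127]])[0];print(q)
x,y=q.astype(int);im=d['img'][y-40:y+40,x-50:x+50,::-1]
cv2.imwrite('pics/h1w.png',cv2.resize(im,None,fx=7,fy=7,interpolation=cv2.INTER_CUBIC))
```

```text
18.1 [ 0.5851419  -0.03049565  0.1409919 ] [0.65950534 0.03502724 0.4483255 ]
[474.6661556   83.74903473]
```

View pics/h1.png

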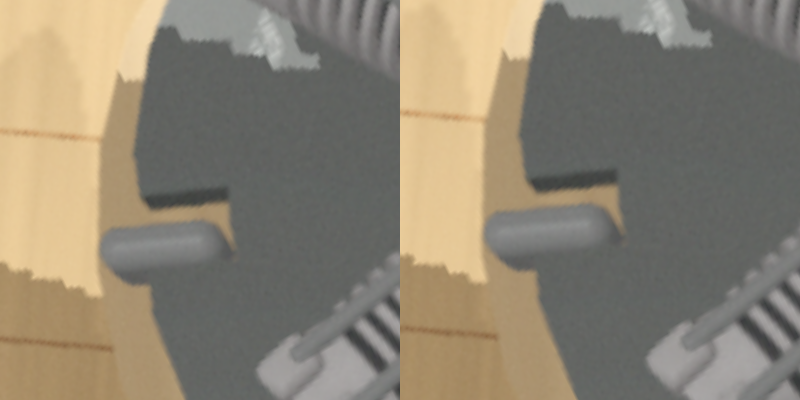

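View pics/h1w.png

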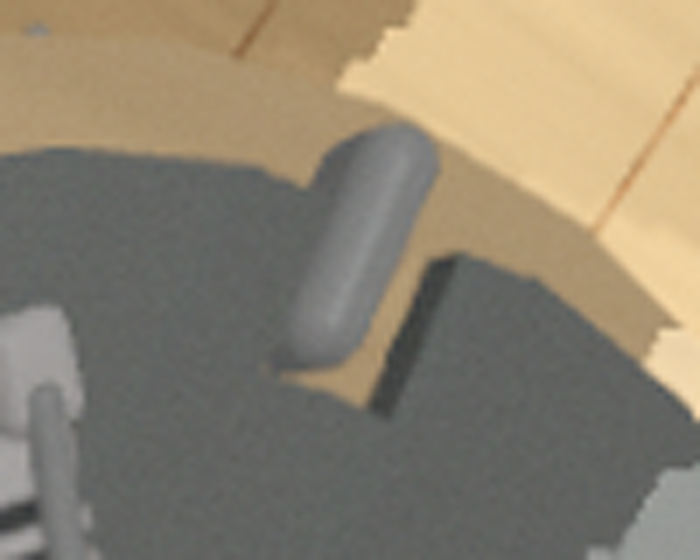

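Run:
```python
from m import *
p,o=pose(-64.7,0.0265); r.servo_line(p,v=0.05); 
p[2]=0.22; r.servo_line(p,v=0.1)
r.move_ptp([AX[0],AX[1],0.215],down(np.radians(-174.3))); s=sense();print(s['t'],s['ee_pos'],s['force'])
look('i')
d=np.load('i.npy',allow_pickle=True).item()
cv2.imwrite('pics/iw.png',d['img'][:,:,::-1])
q=proj(d,[[0.47,0.011,0.127]])[0];print(q)
x,y=q.astype(int);y=max(y,40);im=d['img'][y-40:y+40,x-50:x+50,::-1]
cv2.imwrite('pics/iw2.png',cv2.resize(im,None,fx=7,fy=7,interpolation=cv2.INTER_CUBIC))
for n in ['engine','notch','crankcase_face','pin']:
    print(n,[(np.round(q['centre'],4),round(q['p'],2)) for q in nets.pinpoint(n,'wrist')[:3]])
```

```text
19.8917 [0.54071762 0.01741703 0.21467302] [ 0.63599972  0.33339098 -0.74088295]
[319.28763117 113.66328336]
engine [(array([0.5434, 0.0174, 0.1266]), 0.93)]
notch [(array([0.4684, 0.0087, 0.1333]), 0.94)]
crankcase_face [(array([0.5435, 0.0142, 0.1678]), 0.79)]
pin [(array([0.4706, 0.0177, 0.1273]), 0.91), (array([0.6924, 0.2579, 0.0209]), 0.22)]
```

View pics/i.png

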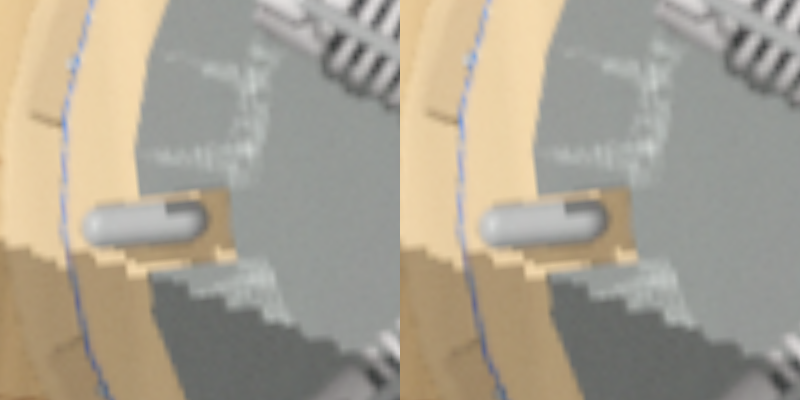

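View pics/iw2.png

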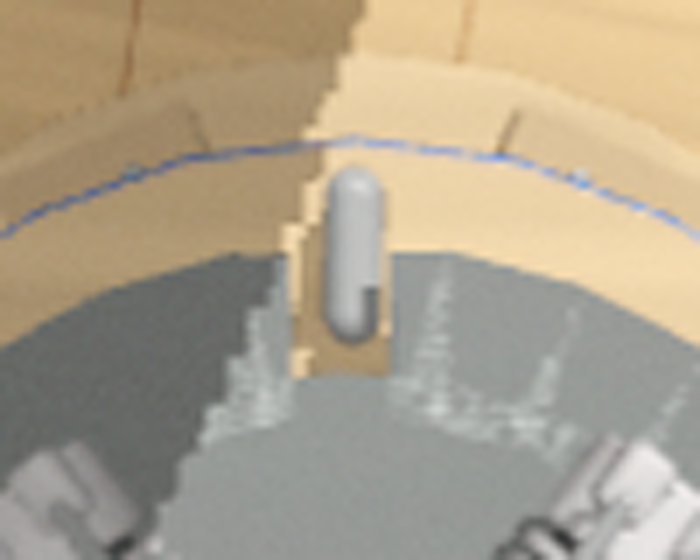

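View pics/iw.png

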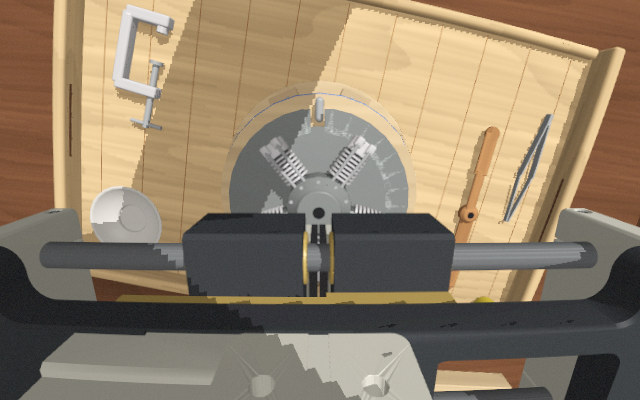

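Run:
```python
from m import *
p,o=pose(-64.7,0.0265,z=0.215); r.move_ptp(p,o)
p[2]=0.141; r.servo_line(p,v=0.1)
for a,t in ((-64.2,0.0205),(-65.0,.0195),(-65.9,0.0195)):
    p,o=pose(a,t); r.servo_line(p,v=0.02,rotation=o)
print(sense()['t'],sense()['ee_pos'],sense()['force'])
p,o=pose(-65.9,0.0265); r.servo_line(p,v=0.05); 
p[2]=0.215; r.servo_line(p,v=0.1)
r.move_ptp([AX[0],AX[1],0.215],down(np.radians(-174.5))); s=sense();print(s['t'],s['ee_pos'],s['force'])
look('j')
d=np.load('j.npy',allow_pickle=True).item()
q=proj(d,[[0.47,0.011,0.127]])[0];print(q)
x,y=q.astype(int);y=max(y,40);im=d['img'][y-40:y+40,x-50:x+50,::-1]
cv2.imwrite('pics/jw2.png',cv2.resize(im,None,fx=7,fy=7,interpolation=cv2.INTER_CUBIC))
```

```text
22.4667 [ 0.58417007 -0.03144598  0.14101563] [0.10924213 0.36314042 0.95513161]
24.15 [0.54071979 0.01745108 0.21468317] [0.53075031 0.5882379  0.22200494]
[318.93448161 113.64741883]
```

View pics/j.png

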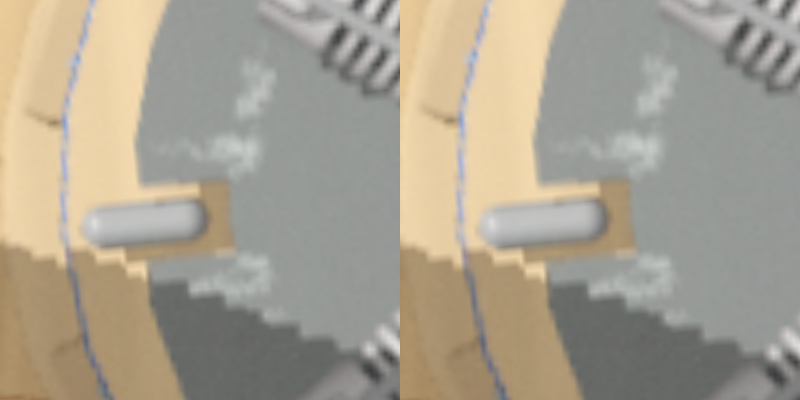

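View pics/jw2.png

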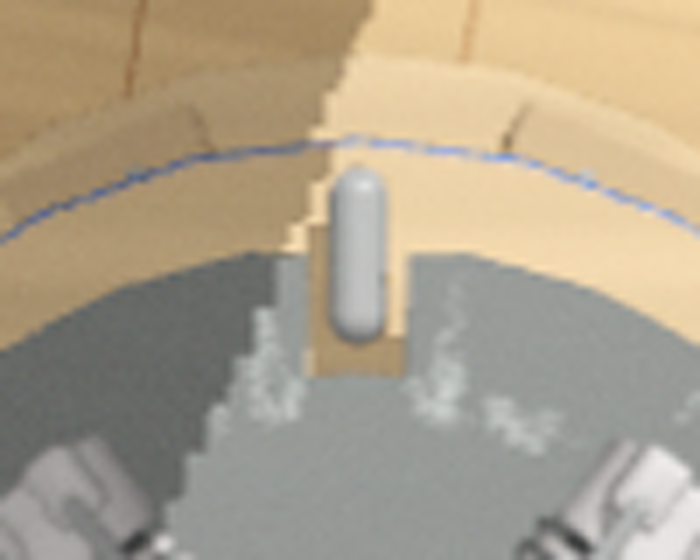

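Run:
```python
from m import *
x,y=AX
r.servo_line([x,y,0.172],v=0.08); print(sense()['t'],sense()['force'])
z=0.172
while z>0.153:
    z-=0.001; r.servo_line([x,y,z],v=0.02); s=sense();print(round(z,4),round(s['ee_pos'][2],4),np.round(s['force'],2))
    if s['force'][2]>16: break
print(s['t'],s['torque'])
```

```text
24.8833 [0.15566896 0.5788061  0.05112846]
0.171 0.1714 [ 0.31 -0.8   0.15]
0.17 0.1701 [-0.92  0.35  0.04]
0.169 0.1689 [-0.74 -0.28 -0.77]
0.168 0.1679 [ 0.23  0.24 -0.15]
0.167 0.1669 [-0.48  0.25 -0.57]
0.166 0.1661 [-0.13 -0.62  0.78]
0.165 0.1652 [ 0.8  -0.12  3.2 ]
0.164 0.164 [-0.03  0.09  3.21]
0.163 0.163 [ 1.19 -0.71  1.84]
0.162 0.1619 [0.87 0.7  3.73]
0.161 0.1609 [0.69 1.07 1.9 ]
0.16 0.1599 [ 1.38 -0.58  3.15]
0.159 0.1589 [0.52 0.62 2.68]
0.158 0.1579 [ 1.54 -0.7   1.99]
0.157 0.1569 [ 1.94 -0.5   2.32]
0.156 0.1563 [ 1.13 -0.3   5.8 ]
0.155 0.1562 [-0.67  0.55 12.87]
0.154 0.1561 [-3.39  1.2  19.51]
29.3833 [0.4023307  1.71957089 0.05024936]
```

Run:
```python
from m import *
x,y=AX
r.servo_line([x,y,0.17],v=0.05); r.servo_line([x,y,0.215],v=0.1)
look('k')
d=np.load('k.npy',allow_pickle=True).item()
q=proj(d,[[0.47,0.011,0.127]])[0]
a,b=q.astype(int);b=max(b,40);im=d['img'][b-40:b+40,a-50:a+50,::-1]
cv2.imwrite('pics/kw2.png',cv2.resize(im,None,fx=7,fy=7,interpolation=cv2.INTER_CUBIC))
# depth: plate and pin heights
def zat(P):
    u,v=np.round(proj(d,[P])[0]).astype(int);dd=d['depth'][v,u]
    K=np.array([[d['fx'],0,d['cx']],[0,d['fy'],d['cy']],[0,0,1.]])
    n=cv2.undistortPoints(np.array([[[u,v]]],float),K,np.array(d['D']))[0,0]
    return d['T'][:3,:3]@np.array([n[0]*dd,-n[1]*dd,-dd])+d['T'][:3,3]
for ang in (-155,-165,165,155):
    t=np.radians(ang);print(ang,zat([x+.066*np.cos(t),y+.066*np.sin(t),.123]),zat([x+.08*np.cos(t),y+.08*np.sin(t),.118]))
print('pin',zat([.4685,.0107,.127]))
r.servo_line([x,y,0.30],v=0.15)
d=cams.capture('side');cv2.imwrite('pics/k_s.png',cv2.resize(d['img'][120:320,220:460,::-1],None,fx=3,fy=3))
print(sense()['t'],sense()['force'])
```

```text
-155 [ 0.48094035 -0.01092026  0.12287299] [ 0.46855457 -0.01638881  0.1184362 ]
-165 [4.77459640e-01 3.61960133e-04 1.24524341e-01] [ 0.4633526  -0.00360336  0.11818255]
165 [0.47744444 0.03408771 0.12198227] [0.46333362 0.03780829 0.11786227]
155 [0.48117513 0.04515663 0.12342453] [0.46845542 0.05118231 0.11673608]
pin [0.46865791 0.01091455 0.12862762]
31.2667 [ 0.16757541  0.68927853 -0.61727239]
```

View pics/kw2.png

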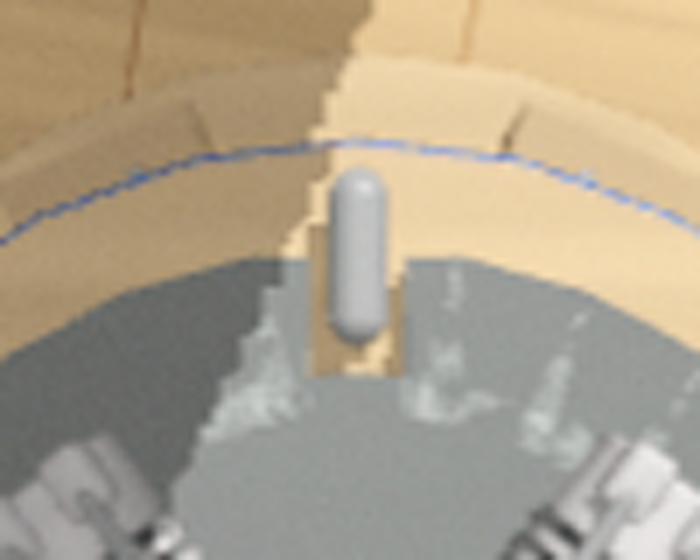

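View pics/k_s.png

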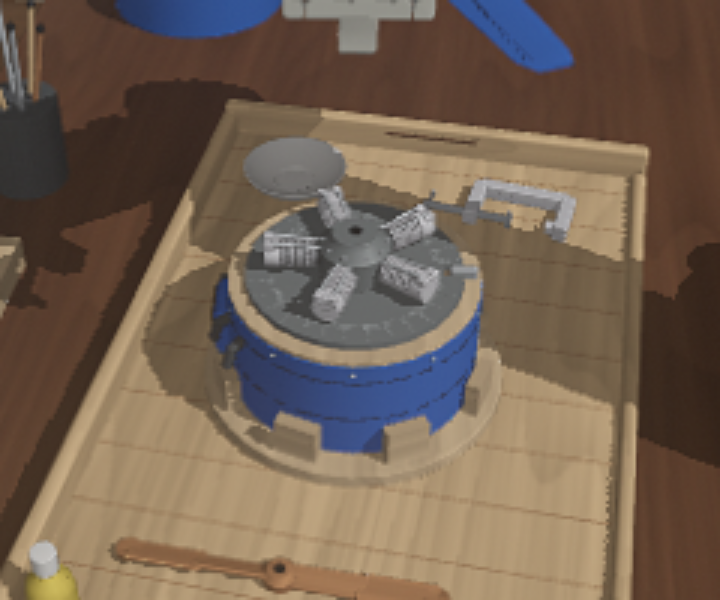

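The plate top reads about 0.123 m and the firewall about 0.118 m, so the plate is flat on the firewall. The pin stands centred in the notch.

```bash
python3 -c "
from h import *
r.hand_in();print(sense()['t'])"
```

```text
the job is handed in; nothing more can be done
the job is handed in; nothing more can be done
```

The engine is home on the firewall with the pin up through the notch, and the job is handed in.

- **Turning:** I pushed one cylinder about 135° clockwise with the closed fingertips, using small correcting pushes at the end. Before pressing, the wrist camera showed the pin centred in the notch, at zoom column 358 for both.
- **Pressing:** I pressed down on the crankcase face, which travelled from 0.166 m to 0.156 m, the full 10 mm. Pressing needed about 3 N, and the force rose to 19.5 N once it reached the stop. I then lifted the hand clear.
- **Last checks:** After pressing, the plate top measured 0.122–0.1245 m (expected 0.123) and the firewall 0.117–0.118 m. The side camera showed the engine seated. The dish, clamp, propeller and glue bottle looked undisturbed. The tweezers were outside that last view, but nothing went near them.
- **Time:** The last clock reading before handing in was 31.3 s, against the 58 s limit.
- **One disagreement:** The network placed the pin about 7 mm off sideways from my own measurement of the pictures. I used my measurement, and the fit bore it out.

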